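Open the lathe's extraction gate with the pull hook

TASK

Take the long pull hook from its rest on the bench, drop its pin into the eye of the large extraction gate's slide and draw the slide gently out until it just bears on its rubber stop, without squashing the rubber hard. Then unhook, leaving the slide resting against the stop, and lay the hook back in its rest as you found it. Keep your hand off the gates, leave the small gate shut and do not disturb the other things on the bench.

Things in the scene. Friction and masses are not known exactly. Their poses are not given: they have to be found in the camera images.
- hook_handle (a point): centre of the pull hook's handle. Hook: rigid, about 0.14 kg; wooden handle 160 long, 26 wide, 26 high (mm), then an 8 mm rod along the same axis, a swan neck rising to 30 mm above the axis, and a downward pin. x runs along the handle to the pin, z up. Balance point about 45 mm ahead of the centre. In its rest the hook is level, axis 36 mm above the bench, free to grasp between the forks
- hook_pin (a point): on the pin's centre line at the height of the handle's axis, 232 mm ahead of the handle's centre, same axes. The pin is 8 mm thick, upright, round-ended, and reaches 16 mm below this point and 17 mm above it. Behind it the neck stays 20 mm or more above the axis for 36 mm, then comes down to it
- rest: the hook's rest: 10 mm plywood strip fixed to the bench with two upright forks, open upward; origin on the bench, x along the hook. The handle's centre lies over the origin within 5 mm. Rear fork 65 mm behind the origin, slot 31 mm, carries the handle; front fork 150 mm ahead, slot 16 mm, carries the rod. Forks 16 mm thick, slots 20 mm deep with flared lips, tops 45 and 54 mm above the bench
- large_gate: the large extraction gate, fixed: cast body 150 x 126 mm, 80 to 108 mm above the bench, on an 80 mm pipe, a grey hose bending up and back from it. Origin on the bench under the shut slide's eye; x points from the tab to the pipe, so the slide opens towards -x. A bar along its +y edge carries the stop, which reaches to 23 mm from the middle line. Worked with the hook only, never by hand
- large_eye (a point): centre of the round eye, 14 mm across, in the tab of the large gate's slide, at the plate's mid-thickness, 94 mm above the bench, axes as the gate's. The slide is a 4 mm steel plate; the tab is 40 mm wide and ends 18 mm in front (-x) of the eye. Free space under the tab down to the bench. The cast body begins 27 mm behind the eye when shut
- large_slide (a joint): how far the large gate's slide is drawn out, m: 0 shut; it starts between 0 and 0.02. It drags with about 5 N and stays where it is left. Its wide plate comes up against the stop's rubber buffer somewhere between 0.05 and 0.08: the stop is clamped where the turner has set the air for the lathe, different each time, and its place is not given but is felt as a rise of the pull
- stop_buffer (a joint): how far the rubber buffer of the large gate's stop is pressed in, m: 0 when free. It yields 1 mm for each 5 N of pull beyond the drag, and is harmed if squashed by more than 2.6 mm (about 18 N of pull in all); the drag of the slide keeps it pressed in by up to 1 mm after the hook is eased
- small_gate: the small extraction gate, same make, on a 50 mm pipe, body 104 x 92 mm, its origin likewise under the eye, its slide with the same tab and eye. It may stand left or right of the large one, about 340 mm from it
- small_slide (a joint): how far the small gate's slide is drawn out, m: 0 shut; it is shut and stays so
- disc_blank: round wood blank lying flat, 150 mm across, 30 mm high. Origin under its centre; to be left alone
- square_blank: square wood block 75 x 75 mm, 50 mm high. Origin under its centre; to be left alone
- bowl: turned dark wood bowl, 130 mm across, 50 mm high. Origin under its centre; to be left alone
- gouge: turning gouge lying on the bench, 440 mm long, wooden handle 30 mm thick, its origin at the joint of handle and blade. To be left alone
- sanding_block: cork sanding block 110 x 60 mm, 32 mm high. Origin under its centre; to be left alone
- wax_tin: round metal tin 72 mm across, 45 mm high, between the two gates. Origin under its centre; to be left alone
- chuck: four-jaw lathe chuck lying on its back, 96 mm across, 46 mm high. Origin under its centre; to be left alone

How it is judged:
By the outcome, as a careful person would: the job done as asked, in the order asked, and still so for the second after the job is handed in, with the robot touching nothing.
It also fails if it takes over 50 s, if anything falls off the work surface, if the arm or the gripper's body presses on something with over 40 N, if the wrist force passes 120 N, or if a joint passes its speed limit or range.

ROBOT

A 7-joint arm with a two-finger parallel gripper is mounted at the origin on the work surface. World frame = base frame: x ahead of the robot, y to its left, z up, the work surface at z = 0. Lengths are in m, angles in degrees, forces in N, time in s.
With the tool pointing down it reaches from about 0.425 to 0.875 m from the base axis. Payload 4.7 kg.
Tool frame: the origin (TCP) lies between the finger pads; the fingertips stand 11 mm ahead of it and the grasp point (between the pads) lies 8 mm behind it (env.tcp_to_tips is the distance from the TCP to the fingertips, in m); z points along the fingers, y is the line along which they close (so a half turn about z gives the same grasp; the last joint's range is limited). The gripper opens to 87 mm and grips with 3 to 60 N. Pads are 19 mm wide; open, the fingers measure 117 mm over their backs; the gripper's body (75 mm by 190 mm) begins 51 mm behind the grasp point.
Start: joints at [-71.614, 18.392, -4.016, 83.108, 1.295, 78.541, -3.26], TCP at [0.196, 0.62, 0.234] pointing down, gripper open.
Joint ranges: [-163.93, 163.93], [-17.29, 119.83], [-79.2, 71.16], [3.27, 140.29], [-89.18, 269.18], [5.43, 117.66], [-154.24, 154.24]. Speed limits (degrees/s): [147.25, 147.25, 180, 180, 180, 180, 180].

INTERFACE

Orientations are given as [roll, pitch, yaw] about the fixed x, y, z axes, in that order (R = Rz(yaw) Ry(pitch) Rx(roll)).
In Python, from cell import env, viewer gives the robot as it stands.
- The arm moves only by the tool step_arm, never from a script. Its arguments are lists of equal length, an entry for each row: "delta_pos": the shift along the tool's x, y, z in units of 0.2 m (1.0 is 0.2 m), a list of three; "rot": the turn, a rotation vector about the tool's x, y, z in units of 1.5 rad (1.0 is 1.5 rad), a list of three; "gripper": the gripper command: -1 is shut, 1 is fully open, values between are in proportion. A call has 1 to 20 rows; each row is the pose to reach, as a shift and turn from the pose commanded when the call began, along the tool's axes at that moment; what a row does not reach only later rows make up. A row lasts 1/8 s, in which the tool goes at most 62.5 mm and 10.7 degrees, less where a joint would pass 70% of its speed; a pose out of reach is approached as far as the arm can. A call with a number of a shift or a turn outside -1 to 1 is refused whole. A call with a gripper value outside its range is refused whole. The fingers move at their own pace and stop on an object; "squeeze" is the grip in N (left out, the last holds). Time passes only in rows, so rows that repeat a pose let the fingers close. It gives the time, the measured TCP pose, the force, the opening and the grip force at its end, in the units of the state.
- env.get_obs(): the state, without advancing time (a new reading comes with each control period).
- viewer.read_camera(name): name is "scene" or "top" or "wrist"; returns a dict with "img" (480x640x3 uint8, red, green, blue), "fx", "fy", "cx", "cy" (pixels), "pose" (4x4, takes a point from camera to world coordinates). Camera axes: x right, y down, z forward; pixel columns grow to the right and rows downward; lengths in m; the calibration is good to about 2 mm. A picture is of the moment at which its call begins. There is no depth.
- env.sign_off(): hands the job in; it is judged then, once.
The state is a dict: "time_s": time; "qpos": joint angles; "joint_velocities": joint speeds; "effort": joint torques, N m; "tool_pos": TCP position; "tool_rot": TCP orientation; "force": force on the tool from outside, world axes, zero at the start; "wrist_torque": the same for the moment, N m; "grip_width": finger opening in m; "grasp_force": force on a finger pad.
Only numpy, scipy, OpenCV 4.12 (cv2) and the standard library are available. Lean on these libraries where they do the work, as an engineer would, in place of code of your own. Each camera call takes 0.05 s, during which the arm holds its last target. There are 200 camera calls.

## Working session

There is one attempt and no reset: what is moved stays moved. The work goes in short steps, Python scripts to look and compute and a tool call to move; the robot and the scene stay as the last step left them, time stands still between calls to the robot, and variables do not carry over. Pictures are saved under pics/ and viewed, at most 14 in all, crops included, and the job is handed in when it is done.

Besides the shell and the picture viewer there is one more tool, called as a command line: name --argument value ..., lists and objects as JSON in quotes. step_arm: Moves the arm, as the interface text tells. Shifts and turns lie within -1 to 1; 1 stands for 0.2 m of shift or 1.5 rad of turn. Its arguments: {"type":"object","properties":{"delta_pos":{"type":"array"},"rot":{"type":"array"},"gripper":{"type":"array"},"squeeze":{"type":"number"}},"required":["delta_pos","rot","gripper"]}

```bash
mkdir -p pics; ls
cat > h.py <<'E'
import numpy as np, cv2
from cell import env, viewer
from scipy.spatial.transform import Rotation as R
def shot(name, fn=None):
    c=viewer.read_camera(name)
    if fn: cv2.imwrite('pics/'+fn, c['img'][:,:,::-1])
    return c
def ray(c,u,v):
    P=np.array(c['pose']); d=P[:3,:3]@np.array([(u-c['cx'])/c['fx'],(v-c['cy'])/c['fy'],1]); return P[:3,3],d
def onz(c,u,v,z):
    o,d=ray(c,u,v); return o+d*(z-o[2])/d[2]
def tri(*cuv):
    A=np.zeros((3,3));b=np.zeros(3)
    for c,u,v in cuv:
        o,d=ray(c,u,v); d=d/np.linalg.norm(d); M=np.eye(3)-np.outer(d,d); A+=M;b+=M@o
    p=np.linalg.solve(A,b); 
    return p,[float(np.linalg.norm(np.cross(p-ray(*x)[0],ray(*x)[1]/np.linalg.norm(ray(*x)[1])))) for x in cuv]
def proj(c,p):
    P=np.linalg.inv(np.array(c['pose'])); q=P[:3,:3]@np.array(p)+P[:3,3]; return c['fx']*q[0]/q[2]+c['cx'],c['fy']*q[1]/q[2]+c['cy']
def st():
    o=env.get_obs(); return {k:np.round(o[k],4).tolist() for k in ('time_s','tool_pos','tool_rot','force','grip_width','grasp_force','qpos')}
E
python3 - <<'E'
from h import *
import pickle
print(st())
d={}
for n in('scene','top'):
    c=shot(n,n+'0.png'); d[n]=c; print(n,c['fx'],c['cx'],c['cy'],np.round(c['pose'],3).tolist())
pickle.dump(d,open('c0.pkl','wb'))
E
```

```text
pics
{'time_s': 0.0, 'tool_pos': [0.1962, 0.6191, 0.2325], 'tool_rot': [-179.8906, 0.0063, 162.4238], 'force': [0.8932, 0.7344, 0.6949], 'grip_width': 0.0869, 'grasp_force': 0.0, 'qpos': [-71.6145, 18.4375, -4.0135, 83.1758, 1.2948, 78.5413, -3.2585]}
scene 511.3150111995658 324.6458856461125 244.65549054861918 [[0.815, 0.332, -0.475, 1.197], [0.579, -0.448, 0.681, -0.906], [0.014, -0.83, -0.557, 0.769], [0.0, 0.0, 0.0, 1.0]]
top 565.7534627629624 329.39591368014544 242.6037574488274 [[-0.014, -0.99, 0.137, 0.398], [-1.0, 0.015, 0.006, -0.065], [-0.008, -0.137, -0.99, 1.681], [0.0, 0.0, 0.0, 1.0]]
```

View pics/scene0.png

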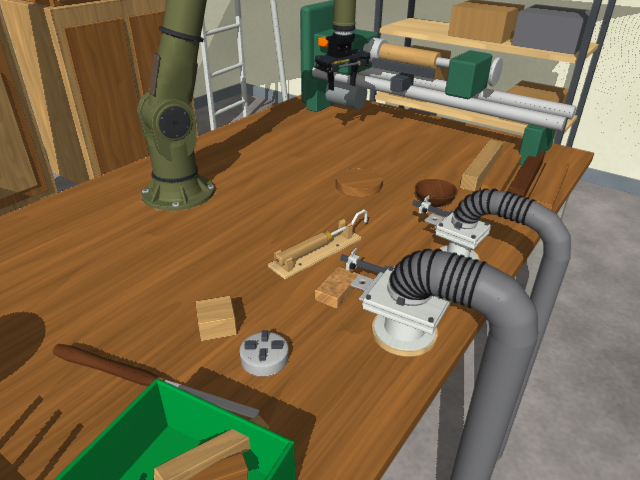

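View pics/top0.png

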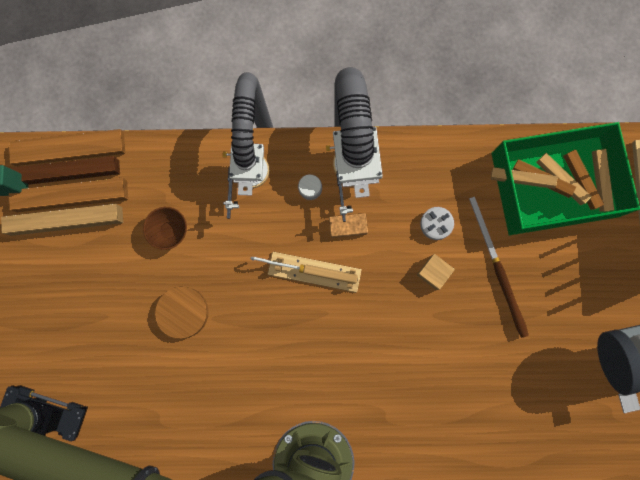

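Run:
```python
from h import *
import pickle
d=pickle.load(open('c0.pkl','rb')); t,s=d['top'],d['scene']
for n,u,v,z in [('forkR tip of handle',358,283,.036),('strip r',361,291,.01),('pin',254,260,.053),('eyeL',362,190,.094),('eyeS',245,189,.094),('cork',349,225,.032),('stop',345,211,.1)]:
    print(n,np.round(onz(t,u,v,z),3))
for p in [((362,189),(360,283)),((254,260),(365,213)),((245,188),(433,218))]:
    print(tri((t,*p[0]),(s,*p[1])))
w=shot('wrist','w0.png'); print(np.round(w['pose'],3).tolist(),w['fx'])
E=np.array(env.get_obs()['tool_pos'])
o=env.get_obs();Rt=R.from_euler('xyz',o['tool_rot'],degrees=True).as_matrix()
P=np.array(w['pose']);print('cam in tool',np.round(Rt.T@(P[:3,3]-o['tool_pos']),4),np.round(Rt.T@P[:3,:3],3))
big=np.hstack([cv2.resize(t['img'][120:300,220:380],None,fx=3,fy=3,interpolation=2)[:540],cv2.resize(s['img'][200:320,260:400][:, :106],None,fx=3,fy=3,interpolation=2)[:1].repeat(540,0)*0])[:, :480]
cv2.imwrite('pics/t1.png',big[:,:,::-1])
```

```text
forkR tip of handle [ 0.507 -0.137  0.036]
strip r [ 0.485 -0.147  0.01 ]
pin [0.577 0.163 0.053]
eyeL [ 0.769 -0.152  0.094]
eyeS [0.778 0.184 0.094]
cork [ 0.679 -0.114  0.032]
stop [ 0.708 -0.102  0.1  ]
(array([ 0.7694917 , -0.15353505,  0.09462083]), [0.003098548289959093, 0.00309854828995902])
(array([0.58004632, 0.16592761, 0.0502114 ]), [0.003847055949535165, 0.0038470559495351023])
(array([0.77808479, 0.1827321 , 0.09775575]), [0.0017258337018938228, 0.001725833701894163])
[[0.302, 0.912, 0.278, 0.12], [0.953, -0.288, -0.09, 0.644], [-0.002, 0.292, -0.956, 0.384], [0.0, 0.0, 0.0, 1.0]] 334.56093567823484
cam in tool [ 0.0801  0.0002 -0.1511] [[-0.    -0.956 -0.292]
 [ 1.     0.    -0.001]
 [ 0.001 -0.292  0.956]]
```

View pics/t1.png

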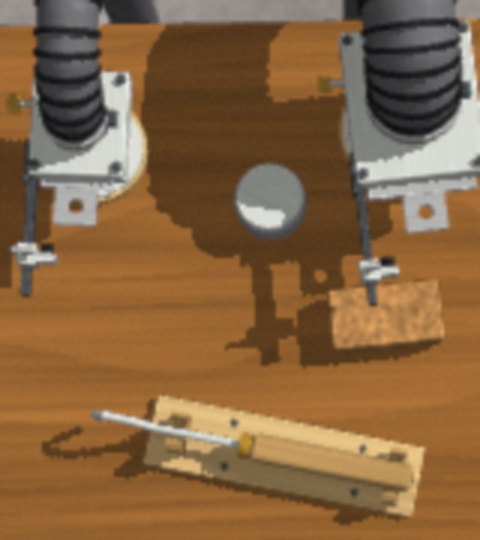

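The large gate's eye is near top pixel (362,190), its stop is on the left (+y) side, and the hook's pin is at (254,260), pointing +y. The cork block lies low in front of the gate.

step_arm --delta_pos '[[-0.92,-0.79,0],[-0.92,-0.79,0],[-0.92,-0.79,0],[-0.92,-0.79,0],[-0.92,-0.79,0]]' --rot '[[0,0,0],[0,0,0],[0,0,0],[0,0,0],[0,0,0]]' --gripper '[1,1,1,1,1]'

```text
time_s: 0.78
tool_pos: [0.3277, 0.409, 0.2338]
tool_rot: [-180.0, 0.1, 161.9]
force: [-0.6, -0.3, 0.9]
grip_width: 0.0872
grasp_force: 0.0
```

step_arm --delta_pos '[[-0.92,-0.79,0],[-0.92,-0.79,0],[-0.92,-0.79,0],[-0.92,-0.79,0],[-0.92,-0.79,0]]' --rot '[[0,0,0],[0,0,0],[0,0,0],[0,0,0],[0,0,0]]' --gripper '[1,1,1,1,1]'

```text
time_s: 1.4
tool_pos: [0.4539, 0.2034, 0.2337]
tool_rot: [-180.0, 0.1, 162.0]
force: [0.5, 1.1, 0.2]
grip_width: 0.0872
grasp_force: 0.0
```

step_arm --delta_pos '[[-0.92,-0.79,0],[-0.92,-0.79,0],[-0.92,-0.79,0],[-0.92,-0.79,0],[-0.92,-0.79,0],[-0.92,-0.79,0],[-0.92,-0.79,0],[-0.92,-0.79,0],[-0.92,-0.79,0]]' --rot '[[0,0,0.966],[0,0,0.966],[0,0,0.966],[0,0,0.966],[0,0,0.966],[0,0,0.966],[0,0,0.966],[0,0,0.966],[0,0,0.966]]' --gripper '[1,1,1,1,1,1,1,1,1]'

```text
time_s: 2.52
tool_pos: [0.5795, 0.0033, 0.2331]
tool_rot: [-180.0, -0.0, 79.6]
force: [-0.2, 0.6, -0.2]
grip_width: 0.0868
grasp_force: 0.0
```

Run:
```python
from h import *
import pickle
print(st())
w=shot('wrist','w1.png');pickle.dump(w,open('w1.pkl','wb'))
for p in [(.769,-.152,.094),(.577,.163,.036),(.55,0,.036)]: print(proj(w,p))
```

```text
{'time_s': 2.525, 'tool_pos': [0.5795, 0.0033, 0.2331], 'tool_rot': [-179.9624, -0.0179, 79.6389], 'force': [-0.2067, 0.6053, -0.2206], 'grip_width': 0.0868, 'grasp_force': 0.0, 'qpos': [-33.0516, 10.693, 34.3966, 94.6827, -6.211, 76.5721, -8.031]}
(np.float64(532.2319440341214), np.float64(342.4723578077145))
(np.float64(285.2217250760102), np.float64(49.41678999878624))
(np.float64(292.3211610225251), np.float64(221.70121125710887))
```

View pics/w1.png

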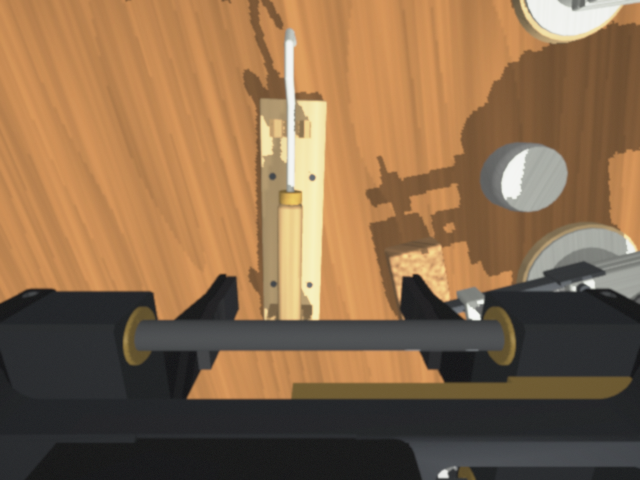

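step_arm --delta_pos '[[0.1,-0.35,0.3],[0.1,-0.35,0.3],[0.1,-0.35,0.3],[0.1,-0.35,0.3]]' --rot '[[0,0,0],[0,0,0],[0,0,0],[0,0,0]]' --gripper '[0.4,0.4,0.4,0.4]'

```text
time_s: 3.08
tool_pos: [0.5157, 0.0336, 0.1747]
tool_rot: [179.9, -0.0, 79.5]
force: [0.4, -0.6, 0.2]
grip_width: 0.0626
grasp_force: 0.0
```

Run:
```python
from h import *
import pickle
print(st())
w=shot('wrist','w2.png');pickle.dump(w,open('w2.pkl','wb'))
```

```text
{'time_s': 3.075, 'tool_pos': [0.5157, 0.0336, 0.1747], 'tool_rot': [179.8571, -0.0341, 79.467], 'force': [0.3555, -0.6185, 0.1855], 'grip_width': 0.0626, 'grasp_force': 0.0, 'qpos': [-37.5746, 4.1389, 32.4516, 107.5469, -2.374, 68.8284, -14.8716]}
```

View pics/w2.png

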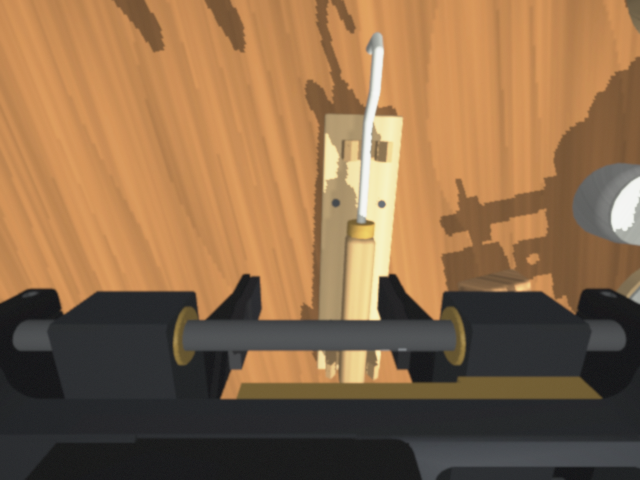

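Run:
```python
from h import *
import pickle
a,b=[pickle.load(open(f,'rb')) for f in('w1.pkl','w2.pkl')]
for n,p,q in [('ferr',(290,189),(361.5,220)),('ferrL',(279,192),(348,222)),('ferrR',(301,192),(375,222)),('pintop',(290.5,33),(376,38)),('stripL',(261,100),(326,114)),('stripR',(326,101),(402,117))]:
    p,e=tri((a,*p),(b,*q)); print(n,np.round(p,4),np.round(e,4))
f=onz(b,361.5,228,.049); r=onz(b,353,378,.049); f1=onz(a,290,196,.049);r1=onz(a,290,315,.049)
for f,r in((f,r),(f1,r1)): print(f,r,'yaw',np.degrees(np.arctan2(*(f-r)[1::-1])),np.linalg.norm(f-r))
```

```text
ferr [0.555  0.0352 0.0389] [0.0001 0.0001]
ferrL [0.5429 0.0341 0.0351] [0.0005 0.0005]
ferrR [0.5661 0.0309 0.0397] [0.0006 0.0006]
pintop [0.5849 0.1722 0.0479] [0. 0.]
stripL [0.5406 0.1288 0.0049] [0.0006 0.0006]
stripR [0.6075 0.1145 0.0075] [0.0002 0.0002]
[0.55311902 0.03091366 0.049     ] [ 0.52218869 -0.12058304  0.049     ] yaw 78.46079323647572 0.1546219117706183
[0.55478132 0.02973727 0.049     ] [ 0.52705883 -0.102836    0.049     ] yaw 78.18902876916613 0.13544079230641665
```

step_arm --delta_pos '[[-0.167,0.182,0.2],[-0.167,0.182,0.4],[-0.167,0.182,0.5],[-0.167,0.182,0.6],[-0.167,0.182,0.68],[-0.167,0.182,0.723],[-0.167,0.182,0.723],[-0.167,0.182,0.723]]' --rot '[[0,0,0.015],[0,0,0.015],[0,0,0.015],[0,0,0.015],[0,0,0.015],[0,0,0.015],[0,0,0.015],[0,0,0.015]]' --gripper '[0.4,0.4,0.4,0.4,0.4,0.4,0.4,0.4]'

```text
time_s: 4.12
tool_pos: [0.5446, -0.0059, 0.0297]
tool_rot: [179.9, -0.0, 78.1]
force: [-0.1, 0.3, -0.6]
grip_width: 0.0607
grasp_force: 0.0
```

Run:
```python
from h import *
import pickle
print(st())
w=shot('wrist','w3.png');pickle.dump(w,open('w3.pkl','wb'))
```

```text
{'time_s': 4.125, 'tool_pos': [0.5446, -0.0059, 0.0297], 'tool_rot': [179.9263, -0.0306, 78.117], 'force': [-0.1341, 0.2751, -0.6296], 'grip_width': 0.0607, 'grasp_force': 0.0, 'qpos': [-31.1249, 18.8425, 33.2286, 111.4689, -12.7868, 53.2124, -3.4839]}
```

View pics/w3.png

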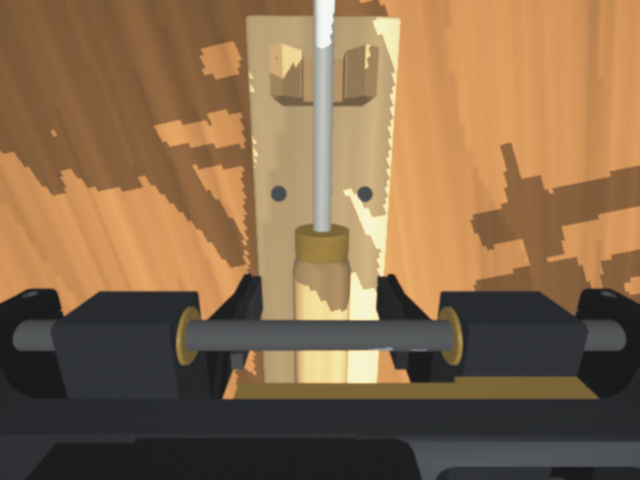

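The handle (columns 294–350) sits midway between the fingers, so I close now.

step_arm --delta_pos '[[0,0,0],[0,0,0],[0,0,0],[0,0,0],[0,0,0],[0,0,0]]' --rot '[[0,0,0],[0,0,0],[0,0,0],[0,0,0],[0,0,0],[0,0,0]]' --gripper '[-1,-1,-1,-1,-1,-1]' --squeeze 35

```text
time_s: 4.92
tool_pos: [0.5441, -0.0059, 0.029]
tool_rot: [180.0, -0.0, 78.1]
force: [0.1, -0.1, -0.7]
grip_width: 0.0258
grasp_force: 35.0
```

Run:
```python
from h import *
import pickle
print(st())
w=shot('wrist','w4.png');pickle.dump(w,open('w4.pkl','wb'))
f=onz(pickle.load(open('w3.pkl','rb')),322,228,.040); print(f)
# forks front: edge at rear of front fork
print(onz(pickle.load(open('w3.pkl','rb')),322,104,.03))
t=shot('top');s=shot('scene');pickle.dump((t,s),open('c1.pkl','wb'))
```

```text
{'time_s': 4.925, 'tool_pos': [0.5441, -0.0059, 0.029], 'tool_rot': [179.9785, -0.0057, 78.1173], 'force': [0.1364, -0.1124, -0.745], 'grip_width': 0.0258, 'grasp_force': 35.0, 'qpos': [-31.1236, 18.8817, 33.2145, 111.5146, -12.794, 53.1882, -3.4831]}
[0.55491765 0.03457851 0.04      ]
[0.56546271 0.08485557 0.03      ]
```

step_arm --delta_pos '[[0,0,-0.1],[0,0,-0.25],[0,0,-0.5],[0,0,-0.75],[0,0,-1],[0,0,-1]]' --rot '[[0,0,0],[0,0,0],[0,0,0],[0,0,0],[0,0,0],[0,0,0]]' --gripper '[-1,-1,-1,-1,-1,-1]'

```text
time_s: 5.82
tool_pos: [0.5462, -0.0061, 0.233]
tool_rot: [179.6, -0.2, 78.1]
force: [0.5, 0.4, -1.6]
grip_width: 0.0257
grasp_force: 35.0
```

step_arm --delta_pos '[[-0.1,0.08,0],[-0.2,0.16,0],[-0.3,0.24,0],[-0.4,0.3,0],[-0.5,0.36,0],[-0.58,0.43,0],[-0.58,0.43,0],[-0.58,0.43,0],[-0.58,0.43,0],[-0.58,0.43,0]]' --rot '[[0,0,0.1],[0,0,0.2],[0,0,0.3],[0,0,0.4],[0,0,0.5],[0,0,0.6],[0,0,0.7],[0,0,0.819],[0,0,0.819],[0,0,0.819]]' --gripper '[-1,-1,-1,-1,-1,-1,-1,-1,-1,-1]'

```text
time_s: 7.08
tool_pos: [0.6037, -0.1368, 0.228]
tool_rot: [-180.0, 0.1, 7.9]
force: [-0.6, 0.0, -1.2]
grip_width: 0.0254
grasp_force: 35.0
```

Run:
```python
from h import *
import pickle
print(st())
w=shot('wrist');t=shot('top');s=shot('scene');pickle.dump((w,t,s),open('c2.pkl','wb'))
L=w['img'][:300]
r=lambda c,x0,y0,x1,y1,k: cv2.resize(c['img'][y0:y1,x0:x1],None,fx=k,fy=k,interpolation=2)
o=np.zeros((600,800,3),np.uint8)
o[:300,:640]=L
a=r(t,300,160,400,260,3); o[300:600,:300]=a
a=r(s,300,180,460,300,3)[:300,:480]; o[300:600,310:790]=a
cv2.imwrite('pics/m2.png',o[:,:,::-1])
```

```text
{'time_s': 7.075, 'tool_pos': [0.6037, -0.1368, 0.228], 'tool_rot': [-179.9749, 0.0862, 7.9011], 'force': [-0.5643, 0.0415, -1.1905], 'grip_width': 0.0254, 'grasp_force': 34.9993, 'qpos': [-28.8392, 19.2302, 49.2396, 89.7422, -14.7644, 77.9185, -60.1513]}
```

View pics/m2.png

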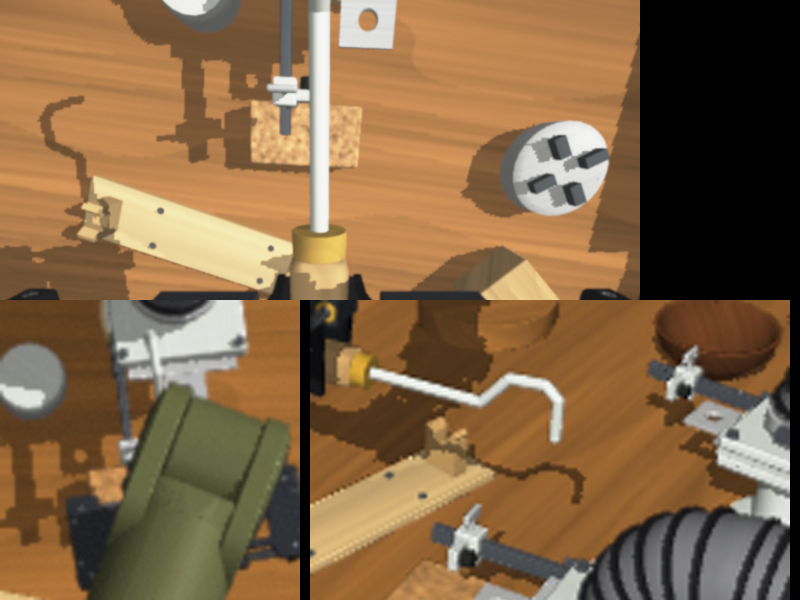

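Run:
```python
from h import *
import pickle
w,t,s=pickle.load(open('c2.pkl','rb'))
E=onz(w,368.5,19.5,.094);print('eye',E)
P=lambda u,v,z:onz(w,u,v,z)
for a,b in [((340,47),(393.5,49)),((343.5,2),(340,47)),((396.5,2),(393.5,49))]:
    d=P(*b,.096)-P(*a,.096);print('dir',np.degrees(np.arctan2(d[1],d[0])))
d=P(285.5,2,.1)-P(285.5,132,.1);print('bar',np.degrees(np.arctan2(d[1],d[0])), P(268,92,.1),P(300,95,.1))
T0=pickle.load(open('c0.pkl','rb'))
print('eye tri w+top', tri((w,368.5,19.5),(T0['top'],362,190.7)), tri((w,368.5,19.5),(T0['scene'],360,283)))
tc=np.array([.6037,-.1368,.228+.008]); a=np.radians(7.9); u=np.array([np.cos(a),np.sin(a),0])
for L in(.182,.192):
    p=tc+L*u
    print(L,p,'tip',proj(s,p-[0,0,.016]),'top',proj(t,p+[0,0,.017]), proj(s,p+[0,0,.017]))
print(tri((t,351.5,172),(s,382.5,206)))
# ferrule in w
print('ferr',onz(w,319.5,229,.24))
# precise pin blob in scene
im=s['img'][195:235,360:400].astype(int); m=(im.min(2)>130)&((im.max(2)-im.min(2))<40)
for i in range(0,40,2): 
    xs=np.where(m[i])[0]; print(195+i, xs.min()+360 if len(xs) else '', xs.max()+360 if len(xs) else '')
```

```text
eye [ 0.76986135 -0.15093998  0.094     ]
dir -84.01201434106912
dir -176.04119425502276
dir -172.45082436925273
bar 6.213561909763731 [ 0.709484   -0.08251154  0.1       ] [ 0.71074667 -0.10718797  0.1       ]
eye tri w+top (array([ 0.76148486, -0.1494028 ,  0.12044939]), [0.0009088774880040694, 0.0009088774880039313]) (array([ 0.7680766 , -0.15243286,  0.09325574]), [0.002421324141570353, 0.0024213241415701353])
0.182 [ 0.78397272 -0.11178509  0.236     ] tip (np.float64(381.6248815971491), np.float64(226.76009767596562)) top (np.float64(349.50598513567905), np.float64(170.631093205029)) (np.float64(382.87281942077726), np.float64(212.76974354250441))
0.192 [ 0.79387782 -0.11041065  0.236     ] tip (np.float64(386.19452467103724), np.float64(228.01069395225153)) top (np.float64(348.9036477001644), np.float64(166.92711530497155)) (np.float64(387.5293774188673), np.float64(213.99127203663008))
(array([ 0.779359  , -0.11446082,  0.26760515]), [0.003496270112083522, 0.0034962701120836268])
ferr [ 0.64534566 -0.13127528  0.24      ]
195  
197  
199  
201  
203  
205 364 372
207 362 379
209 360 381
211 360 382
213 380 384
215 381 383
217 381 383
219 381 383
221 380 383
223 380 383
225 380 382
227 381 381
229  
231  
233
```

step_arm --delta_pos '[[-0.1,0.16,0.05],[-0.102,0.163,0.2],[-0.102,0.163,0.35],[-0.102,0.163,0.51],[-0.102,0.163,0.51],[-0.102,0.163,0.51]]' --rot '[[0,0,0.016],[0,0,0.016],[0,0,0.016],[0,0,0.016],[0,0,0.016],[0,0,0.016]]' --gripper '[-1,-1,-1,-1,-1,-1]'

```text
time_s: 7.98
tool_pos: [0.5891, -0.1725, 0.1283]
tool_rot: [180.0, -0.1, 6.4]
force: [-0.6, 0.1, -0.9]
grip_width: 0.0255
grasp_force: 35.0
```

Run:
```python
from h import *
import pickle
o=st();print(o)
w=shot('wrist');t=shot('top');s=shot('scene');pickle.dump((w,t,s),open('c3.pkl','wb'))
a=np.radians(o['tool_rot'][2]);p=np.array(o['tool_pos'])+[.182*np.cos(a),.182*np.sin(a),.008]
print(p,'tip pred',proj(s,p-[0,0,.016]),'eye pred',proj(s,[.769,-.1515,.094]),proj(t,[.769,-.1515,.094]),proj(t,p+[0,0,.017]))
r=lambda c,x0,y0,x1,y1,k: cv2.resize(c['img'][y0:y1,x0:x1],None,fx=k,fy=k,interpolation=2)
c=np.hstack([r(s,330,240,390,300,6.66)[:400,:400],r(t,330,160,390,220,6.66)[:400,:400]])
cv2.imwrite('pics/m3.png',c[:,:,::-1])
```

```text
{'time_s': 7.975, 'tool_pos': [0.5891, -0.1725, 0.1283], 'tool_rot': [179.9671, -0.093, 6.3693], 'force': [-0.5851, 0.14, -0.8848], 'grip_width': 0.0255, 'grasp_force': 34.9992, 'qpos': [-24.6272, 23.3983, 48.1662, 97.4768, -18.7017, 67.4448, -55.1758]}
[ 0.76997661 -0.15230957  0.1363    ] tip pred (np.float64(362.601492527155), np.float64(273.0051566139124)) eye pred (np.float64(361.7361620823358), np.float64(282.48745944746025)) (np.float64(361.933281555455), np.float64(190.0930151446782)) (np.float64(363.27407775089375), np.float64(184.82401472430988))
```

View pics/m3.png

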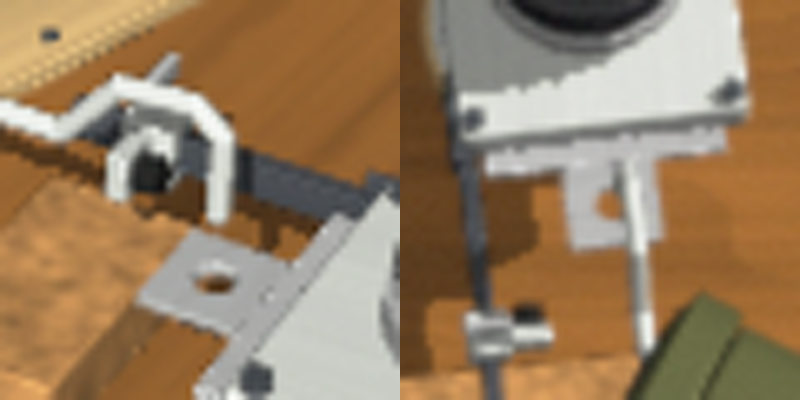

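Scene: pin tip at crop (220,218) and eye at (215,280). Top: eye at (614,206) with the pin about 1 mm to its right. I make a small correction and lower slowly.

step_arm --delta_pos '[[-0.007,-0.007,0],[-0.007,-0.007,0.04],[-0.007,-0.007,0.08],[-0.007,-0.007,0.12],[-0.007,-0.007,0.15],[-0.007,-0.007,0.15]]' --rot '[[0,0,0],[0,0,0],[0,0,0],[0,0,0],[0,0,0],[0,0,0]]' --gripper '[-1,-1,-1,-1,-1,-1]'

```text
time_s: 8.88
tool_pos: [0.5864, -0.1709, 0.0962]
tool_rot: [-180.0, 0.1, 6.3]
force: [-0.6, 0.8, -1.6]
grip_width: 0.0255
grasp_force: 35.0
```

Run:
```python
from h import *
print(st())
```

```text
{'time_s': 8.875, 'tool_pos': [0.5864, -0.1709, 0.0962], 'tool_rot': [-179.9871, 0.073, 6.3457], 'force': [-0.6071, 0.7774, -1.5553], 'grip_width': 0.0255, 'grasp_force': 34.9992, 'qpos': [-23.9367, 25.1402, 47.1829, 99.4513, -20.1952, 64.3783, -54.1958]}
```

step_arm --delta_pos '[[0,0,0.02],[0,0,0.04],[0,0,0.04]]' --rot '[[0,0,0],[0,0,0],[0,0,0]]' --gripper '[-1,-1,-1]'

```text
time_s: 9.25
tool_pos: [0.5866, -0.1708, 0.0886]
tool_rot: [-180.0, 0.0, 6.3]
force: [0.4, 0.5, -2.4]
grip_width: 0.0255
grasp_force: 35.0
```

Run:
```python
from h import *
print(st())
t=shot('top');s=shot('scene')
r=lambda c,x0,y0,x1,y1,k: cv2.resize(c['img'][y0:y1,x0:x1],None,fx=k,fy=k,interpolation=2)
c=np.hstack([r(s,330,240,390,300,6.66)[:400,:400],r(t,330,160,390,220,6.66)[:400,:400]])
cv2.imwrite('pics/m4.png',c[:,:,::-1])
```

```text
{'time_s': 9.25, 'tool_pos': [0.5866, -0.1708, 0.0886], 'tool_rot': [-179.9851, 0.0259, 6.348], 'force': [0.381, 0.465, -2.4189], 'grip_width': 0.0255, 'grasp_force': 34.9993, 'qpos': [-23.6821, 25.6293, 46.8968, 99.8162, -20.6456, 63.6094, -53.8855]}
```

View pics/m4.png

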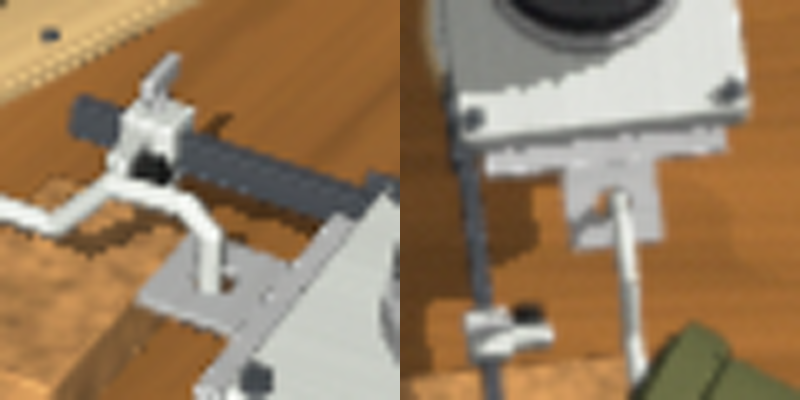

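The pin is seated in the eye in both views. The buffer is roughly 55 mm from the plate's edge, so I draw in stages.

step_arm --delta_pos '[[-0.01,0,0],[-0.02,0,0],[-0.04,0,0],[-0.06,0,0],[-0.08,0,0],[-0.1,0,0],[-0.12,0,0],[-0.13,0,0],[-0.14,0,0],[-0.14,0,0]]' --rot '[[0,0,0],[0,0,0],[0,0,0],[0,0,0],[0,0,0],[0,0,0],[0,0,0],[0,0,0],[0,0,0],[0,0,0]]' --gripper '[-1,-1,-1,-1,-1,-1,-1,-1,-1,-1]'

```text
time_s: 10.6
tool_pos: [0.5605, -0.1736, 0.0896]
tool_rot: [180.0, -0.2, 6.4]
force: [5.5, 0.6, -2.2]
grip_width: 0.0259
grasp_force: 35.0
```

Run:
```python
from h import *
print(st())
t=shot('top');s=shot('scene')
r=lambda c,x0,y0,x1,y1,k: cv2.resize(c['img'][y0:y1,x0:x1],None,fx=k,fy=k,interpolation=2)
c=np.hstack([r(s,330,240,390,300,6.66)[:400,:400],r(t,330,160,390,220,6.66)[:400,:400]])
cv2.imwrite('pics/m5.png',c[:,:,::-1])
```

```text
{'time_s': 10.6, 'tool_pos': [0.5605, -0.1736, 0.0896], 'tool_rot': [179.9799, -0.1892, 6.3864], 'force': [5.5304, 0.6371, -2.1853], 'grip_width': 0.0259, 'grasp_force': 34.9992, 'qpos': [-25.061, 22.3951, 48.0953, 103.5012, -18.7684, 62.2359, -53.8775]}
```

View pics/m5.png

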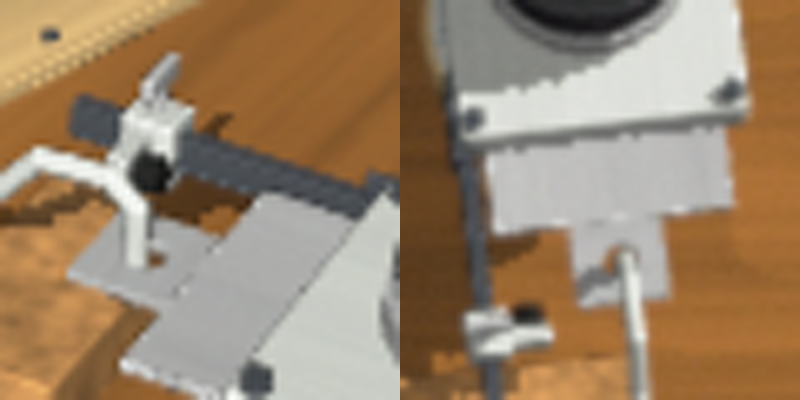

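The slide follows with 5.5 N of pull. The plate front is at row 228 of the top crop and the buffer at about row 303, a gap of roughly 30 mm.

step_arm --delta_pos '[[-0.01,0,0],[-0.03,0,0],[-0.05,0,0],[-0.07,0,0],[-0.085,0,0],[-0.1,0,0],[-0.1,0,0]]' --rot '[[0,0,0],[0,0,0],[0,0,0],[0,0,0],[0,0,0],[0,0,0],[0,0,0]]' --gripper '[-1,-1,-1,-1,-1,-1,-1]'

```text
time_s: 11.58
tool_pos: [0.5401, -0.1758, 0.0895]
tool_rot: [-180.0, -0.1, 6.4]
force: [5.2, 0.7, -2.8]
grip_width: 0.0259
grasp_force: 35.0
```

step_arm --delta_pos '[[-0.0075,0,0],[-0.0075,0,0],[-0.0075,0,0]]' --rot '[[0,0,0],[0,0,0],[0,0,0]]' --gripper '[-1,-1,-1]'

```text
time_s: 11.95
tool_pos: [0.5384, -0.1761, 0.0892]
tool_rot: [180.0, -0.1, 6.4]
force: [5.7, 1.3, -1.6]
grip_width: 0.0258
grasp_force: 35.0
```

step_arm --delta_pos '[[-0.0075,0,0],[-0.0075,0,0],[-0.0075,0,0]]' --rot '[[0,0,0],[0,0,0],[0,0,0]]' --gripper '[-1,-1,-1]'

```text
time_s: 12.32
tool_pos: [0.5368, -0.1763, 0.0892]
tool_rot: [-180.0, -0.1, 6.4]
force: [4.1, 1.3, -1.0]
grip_width: 0.0257
grasp_force: 35.0
```

Run:
```python
from h import *
print(st())
t=shot('top')
# profile along u column 347..350 (buffer column)
for u in (347,348,349,350): print(u,[int(t['img'][v,u].mean()) for v in range(190,215)])
print([t['img'][v,348].tolist() for v in range(196,212)])
```

```text
{'time_s': 12.325, 'tool_pos': [0.5368, -0.1763, 0.0892], 'tool_rot': [-179.9998, -0.0628, 6.3758], 'force': [4.1114, 1.3445, -1.0173], 'grip_width': 0.0257, 'grasp_force': 35.0056, 'qpos': [-26.1673, 19.6984, 49.1485, 106.5119, -16.9267, 61.3313, -54.067]}
347 [195, 195, 196, 196, 195, 195, 195, 194, 194, 193, 192, 193, 194, 129, 103, 89, 50, 48, 93, 199, 210, 184, 130, 110, 102]
348 [193, 194, 197, 196, 197, 194, 195, 196, 195, 195, 194, 192, 177, 125, 98, 74, 41, 29, 82, 203, 210, 162, 110, 104, 93]
349 [192, 192, 192, 193, 193, 194, 192, 193, 194, 195, 192, 192, 178, 125, 102, 78, 47, 41, 88, 197, 207, 144, 103, 104, 95]
350 [191, 191, 190, 191, 190, 191, 193, 192, 192, 192, 191, 189, 151, 113, 100, 81, 56, 47, 97, 198, 203, 127, 99, 102, 97]
[[196, 196, 194], [197, 196, 195], [196, 196, 195], [197, 196, 194], [195, 195, 193], [193, 193, 190], [181, 176, 174], [159, 122, 95], [148, 97, 50], [109, 74, 41], [52, 41, 30], [30, 31, 26], [82, 85, 81], [203, 207, 199], [211, 213, 206], [164, 166, 158]]
```

The gap is about 2.5 px, or 6–7 mm.

step_arm --delta_pos '[[-0.007,0,0],[-0.015,0,0],[-0.015,0,0],[-0.015,0,0]]' --rot '[[0,0,0],[0,0,0],[0,0,0],[0,0,0]]' --gripper '[-1,-1,-1,-1]'

```text
time_s: 12.88
tool_pos: [0.5336, -0.1767, 0.0891]
tool_rot: [-180.0, -0.0, 6.4]
force: [4.6, 2.0, -1.8]
grip_width: 0.0257
grasp_force: 35.0
```

step_arm --delta_pos '[[-0.005,0,0],[-0.005,0,0],[-0.005,0,0]]' --rot '[[0,0,0],[0,0,0],[0,0,0]]' --gripper '[-1,-1,-1]'

```text
time_s: 13.25
tool_pos: [0.5325, -0.1768, 0.0891]
tool_rot: [-180.0, -0.0, 6.4]
force: [4.6, 0.5, -2.5]
grip_width: 0.0258
grasp_force: 35.0
```

step_arm --delta_pos '[[-0.005,0,0],[-0.005,0,0],[-0.005,0,0]]' --rot '[[0,0,0],[0,0,0],[0,0,0]]' --gripper '[-1,-1,-1]'

```text
time_s: 13.62
tool_pos: [0.5315, -0.1769, 0.0891]
tool_rot: [-180.0, -0.0, 6.4]
force: [5.6, 1.3, -0.9]
grip_width: 0.0256
grasp_force: 35.0
```

step_arm --delta_pos '[[-0.005,0,0],[-0.005,0,0],[-0.005,0,0]]' --rot '[[0,0,0],[0,0,0],[0,0,0]]' --gripper '[-1,-1,-1]'

```text
time_s: 14.0
tool_pos: [0.5304, -0.1771, 0.089]
tool_rot: [-180.0, -0.0, 6.4]
force: [4.9, 0.8, -1.8]
grip_width: 0.0254
grasp_force: 35.0
```

step_arm --delta_pos '[[-0.005,0,0],[-0.005,0,0],[-0.005,0,0]]' --rot '[[0,0,0],[0,0,0],[0,0,0]]' --gripper '[-1,-1,-1]'

```text
time_s: 14.38
tool_pos: [0.5294, -0.1772, 0.089]
tool_rot: [-180.0, -0.0, 6.4]
force: [4.0, 2.1, -0.9]
grip_width: 0.0257
grasp_force: 35.0
```

step_arm --delta_pos '[[-0.005,0,0],[-0.005,0,0],[-0.005,0,0]]' --rot '[[0,0,0],[0,0,0],[0,0,0]]' --gripper '[-1,-1,-1]'

```text
time_s: 14.75
tool_pos: [0.5283, -0.1774, 0.089]
tool_rot: [-180.0, -0.0, 6.4]
force: [5.2, 2.2, -0.8]
grip_width: 0.0256
grasp_force: 35.0
```

step_arm --delta_pos '[[-0.005,0,0],[-0.005,0,0],[-0.005,0,0]]' --rot '[[0,0,0],[0,0,0],[0,0,0]]' --gripper '[-1,-1,-1]'

```text
time_s: 15.12
tool_pos: [0.5277, -0.1774, 0.0891]
tool_rot: [180.0, -0.1, 6.4]
force: [5.8, 1.8, -2.3]
grip_width: 0.0254
grasp_force: 35.0
```

Run:
```python
from h import *
print(st())
t=shot('top')
for u in (348,349): print(u,[int(t['img'][v,u].mean()) for v in range(198,215)])
```

```text
{'time_s': 15.125, 'tool_pos': [0.5277, -0.1774, 0.0891], 'tool_rot': [179.9975, -0.0531, 6.3645], 'force': [5.7672, 1.8268, -2.3033], 'grip_width': 0.0254, 'grasp_force': 35.0143, 'qpos': [-26.6115, 18.5897, 49.5742, 107.6705, -16.1407, 60.9644, -54.2104]}
348 [196, 195, 195, 193, 193, 192, 188, 133, 62, 33, 81, 202, 208, 162, 108, 105, 87]
349 [195, 194, 194, 195, 195, 195, 189, 130, 62, 40, 87, 196, 207, 143, 106, 101, 89]
```

The gap in the top view has closed, so I use finer steps.

step_arm --delta_pos '[[-0.004,0,0],[-0.004,0,0],[-0.004,0,0]]' --rot '[[0,0,0],[0,0,0],[0,0,0]]' --gripper '[-1,-1,-1]'

```text
time_s: 15.55
tool_pos: [0.5274, -0.1774, 0.0892]
tool_rot: [180.0, -0.1, 6.4]
force: [6.2, 1.5, -1.9]
grip_width: 0.0258
grasp_force: 35.0
```

step_arm --delta_pos '[[-0.004,0,0],[-0.004,0,0],[-0.004,0,0]]' --rot '[[0,0,0],[0,0,0],[0,0,0]]' --gripper '[-1,-1,-1]'

```text
time_s: 15.92
tool_pos: [0.5271, -0.1774, 0.0894]
tool_rot: [180.0, -0.2, 6.4]
force: [6.5, 1.3, -2.7]
grip_width: 0.0255
grasp_force: 35.0
```

step_arm --delta_pos '[[-0.005,0,0],[-0.005,0,0],[-0.005,0,0],[-0.005,0,0]]' --rot '[[0,0,0],[0,0,0],[0,0,0],[0,0,0]]' --gripper '[-1,-1,-1,-1]'

```text
time_s: 16.42
tool_pos: [0.5268, -0.1775, 0.0896]
tool_rot: [180.0, -0.2, 6.4]
force: [9.5, 1.4, -1.8]
grip_width: 0.0259
grasp_force: 35.0
```

Run:
```python
from h import *
for i in range(3):
    t=shot('top');print(st()['force'],st()['tool_pos'])
for u in (348,349): print(u,[int(t['img'][v,u].mean()) for v in range(198,215)])
```

```text
[9.3753, 2.2226, -2.157] [0.5268, -0.1775, 0.0896]
[8.7648, 2.2428, -1.9159] [0.5268, -0.1774, 0.0896]
[8.8513, 1.179, -2.7703] [0.5268, -0.1775, 0.0896]
348 [195, 195, 195, 194, 194, 193, 193, 180, 92, 38, 82, 201, 210, 162, 110, 103, 88]
349 [194, 195, 195, 194, 195, 196, 193, 159, 80, 42, 88, 196, 206, 144, 104, 105, 87]
```

The pull is about 9 N and has risen firmly, so the plate bears on the rubber with about 0.8 mm of squash. Now I ease off.

step_arm --delta_pos '[[0.005,0,0],[0.01,0,0],[0.015,0,0],[0.021,0,0],[0.021,0,0],[0.021,0,0]]' --rot '[[0,0,0],[0,0,0],[0,0,0],[0,0,0],[0,0,0],[0,0,0]]' --gripper '[-1,-1,-1,-1,-1,-1]'

```text
time_s: 17.32
tool_pos: [0.5277, -0.1777, 0.0885]
tool_rot: [-180.0, 0.1, 6.3]
force: [0.4, 1.0, -1.9]
grip_width: 0.0256
grasp_force: 35.0
```

step_arm --delta_pos '[[0.008,0,0],[0.008,0,0],[0.008,0,0]]' --rot '[[0,0,0],[0,0,0],[0,0,0]]' --gripper '[-1,-1,-1]'

```text
time_s: 17.7
tool_pos: [0.5302, -0.1774, 0.0889]
tool_rot: [180.0, 0.0, 6.3]
force: [0.3, -0.1, -1.1]
grip_width: 0.0259
grasp_force: 35.0
```

Run:
```python
from h import *
print(st())
t=shot('top')
for u in (348,349): print(u,[int(t['img'][v,u].mean()) for v in range(198,215)])
s=shot('scene')
r=lambda c,x0,y0,x1,y1,k: cv2.resize(c['img'][y0:y1,x0:x1],None,fx=k,fy=k,interpolation=2)
c=np.hstack([r(s,310,240,370,300,6.66)[:400,:400],r(t,330,170,390,230,6.66)[:400,:400]])
cv2.imwrite('pics/m6.png',c[:,:,::-1])
```

```text
{'time_s': 17.7, 'tool_pos': [0.5302, -0.1774, 0.0889], 'tool_rot': [179.9976, 0.0137, 6.3358], 'force': [0.3141, -0.0676, -1.0602], 'grip_width': 0.0259, 'grasp_force': 34.9992, 'qpos': [-26.4384, 18.9882, 49.4439, 107.2927, -16.3884, 61.1235, -54.1622]}
348 [197, 195, 194, 195, 193, 194, 193, 181, 93, 36, 82, 201, 208, 162, 107, 104, 89]
349 [194, 193, 195, 195, 196, 195, 192, 161, 81, 41, 89, 196, 205, 144, 104, 104, 88]
```

View pics/m6.png

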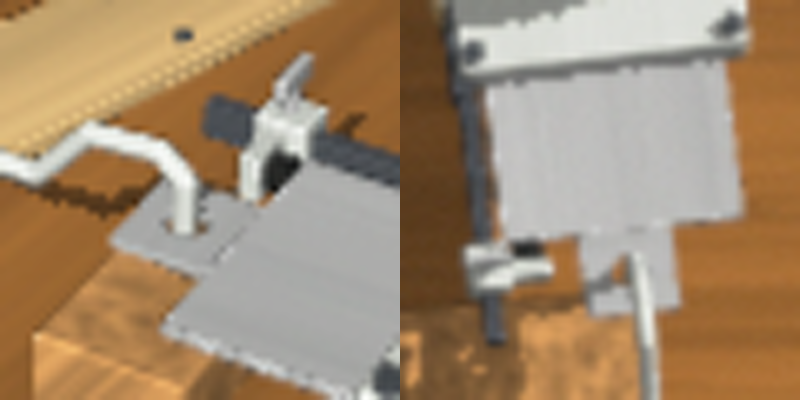

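The pin is free in the middle of the eye, at scene crop (185,225). The plate rests on the buffer. Next I lift, then swing back over the rest.

step_arm --delta_pos '[[0,0,-0.03],[0,0,-0.07],[0,0,-0.12],[0,0,-0.2],[0,0,-0.35],[0,0,-0.55],[0,0,-0.7],[0,0,-0.7]]' --rot '[[0,0,0],[0,0,0],[0,0,0],[0,0,0],[0,0,0],[0,0,0],[0,0,0],[0,0,0]]' --gripper '[-1,-1,-1,-1,-1,-1,-1,-1]'

```text
time_s: 18.8
tool_pos: [0.5319, -0.178, 0.2321]
tool_rot: [180.0, -0.3, 6.3]
force: [0.4, 0.4, -1.6]
grip_width: 0.0262
grasp_force: 35.0
```

step_arm --delta_pos '[[0.02,-0.1,0],[0.04,-0.2,0],[0.06,-0.3,0],[0.08,-0.4,0],[0.1,-0.5,0],[0.12,-0.6,0],[0.14,-0.7,0],[0.163,-0.845,0],[0.163,-0.845,0],[0.163,-0.845,0]]' --rot '[[0,0,-0.1],[0,0,-0.2],[0,0,-0.3],[0,0,-0.4],[0,0,-0.5],[0,0,-0.6],[0,0,-0.7],[0,0,-0.8],[0,0,-0.835],[0,0,-0.835]]' --gripper '[-1,-1,-1,-1,-1,-1,-1,-1,-1,-1]'

```text
time_s: 20.05
tool_pos: [0.5434, -0.0056, 0.228]
tool_rot: [-179.9, 0.0, 78.1]
force: [1.4, -0.0, -1.3]
grip_width: 0.0257
grasp_force: 35.0
```

Run:
```python
from h import *
import pickle
o=st();print(o)
w=shot('wrist','w5.png');t=shot('top');s=shot('scene')
pickle.dump((w,t,s),open('c5.pkl','wb'))
for u in (348,349): print(u,[int(t['img'][v,u].mean()) for v in range(198,215)])
w2=pickle.load(open('c2.pkl','rb'))[0]
w4=pickle.load(open('w4.pkl','rb'))
for c in (w4,w2,w): # ferrule column scan: saturation jump; rod columns at several rows
    h=cv2.cvtColor(c['img'],cv2.COLOR_RGB2HSV); 
    print('sat',[int(x) for x in h[220:240,310:330,1].mean(1)])
    for v in (60,120,180):
        g=(h[v,290:350,1]<50)&(h[v,290:350,2]>120); xs=np.where(g)[0]; print(v,xs.min()+290 if len(xs) else None,xs.max()+290 if len(xs) else None,len(xs))
a=np.radians(o['tool_rot'][2]);p=np.array(o['tool_pos'])+[.182*np.cos(a),.182*np.sin(a),.008]
print('tip pred scene',proj(s,p-[0,0,.016]))
```

```text
{'time_s': 20.05, 'tool_pos': [0.5434, -0.0056, 0.228], 'tool_rot': [-179.9109, 0.0494, 78.0979], 'force': [1.4439, -0.0154, -1.3336], 'grip_width': 0.0257, 'grasp_force': 34.9988, 'qpos': [-38.8033, 5.9979, 39.4539, 100.0465, -3.9018, 75.4452, -10.4174]}
348 [194, 194, 193, 192, 192, 194, 192, 178, 89, 38, 81, 201, 207, 161, 108, 101, 88]
349 [194, 193, 192, 194, 193, 194, 191, 158, 81, 41, 87, 195, 204, 144, 104, 102, 85]
sat [19, 20, 20, 21, 22, 23, 23, 22, 23, 24, 30, 50, 88, 125, 139, 140, 140, 142, 145, 146]
60 309 328 20
120 309 327 19
180 310 327 18
sat [17, 17, 17, 17, 16, 14, 14, 14, 14, 15, 21, 39, 77, 119, 143, 144, 147, 150, 151, 151]
60 310 329 20
120 310 328 19
180 311 328 18
sat [21, 21, 22, 23, 22, 21, 21, 21, 21, 22, 28, 48, 87, 126, 139, 140, 140, 143, 145, 146]
60 309 328 20
120 310 347 21
180 311 346 23
tip pred scene (np.float64(368.90031272863433), np.float64(155.97415065521216))
```

The hook has not slipped in the grip and the slide hasn't moved. Now I lower it into the rest.

step_arm --delta_pos '[[0,0.003,0.2],[0,0.003,0.45],[0,0.003,0.7],[0,0.003,0.82],[0,0.003,0.88],[0,0.003,0.93],[0,0.003,0.97],[0,0.003,0.97]]' --rot '[[0,0,0],[0,0,0],[0,0,0],[0,0,0],[0,0,0],[0,0,0],[0,0,0],[0,0,0]]' --gripper '[-1,-1,-1,-1,-1,-1,-1,-1]'

```text
time_s: 21.2
tool_pos: [0.5447, -0.0057, 0.035]
tool_rot: [180.0, -0.0, 78.1]
force: [-0.1, 0.6, -1.1]
grip_width: 0.0258
grasp_force: 35.0
```

step_arm --delta_pos '[[0,0,0.005],[0,0,0.012],[0,0,0.018],[0,0,0.018]]' --rot '[[0,0,0],[0,0,0],[0,0,0],[0,0,0]]' --gripper '[-1,-1,-1,-1]'

```text
time_s: 21.7
tool_pos: [0.5446, -0.0057, 0.0314]
tool_rot: [-180.0, -0.0, 78.1]
force: [0.8, 0.7, -1.4]
grip_width: 0.0257
grasp_force: 35.0
```

step_arm --delta_pos '[[0,0,0.006],[0,0,0.01],[0,0,0.01]]' --rot '[[0,0,0],[0,0,0],[0,0,0]]' --gripper '[-1,-1,-1]'

```text
time_s: 22.08
tool_pos: [0.5446, -0.0058, 0.0292]
tool_rot: [-180.0, 0.0, 78.1]
force: [-0.4, 0.8, -2.4]
grip_width: 0.0258
grasp_force: 35.0
```

Run:
```python
from h import *
import pickle
print(st())
w=shot('wrist');w4=pickle.load(open('w4.pkl','rb'))
d=cv2.absdiff(w['img'],w4['img'])[:270,240:420]; print(d.mean(), (d.max(2)>60).sum())
```

```text
{'time_s': 22.075, 'tool_pos': [0.5446, -0.0058, 0.0292], 'tool_rot': [-179.9918, 0.0021, 78.1106], 'force': [-0.4179, 0.7869, -2.4464], 'grip_width': 0.0258, 'grasp_force': 34.9992, 'qpos': [-34.2655, 19.6239, 36.9723, 111.5162, -14.5541, 53.49, -2.0329]}
2.7327366255144034 154
```

step_arm --delta_pos '[[0,0,0.002],[0,0,0.002],[0,0,0.002],[0,0,0.002],[0,0,0.002],[0,0,0.002]]' --rot '[[0,0,0],[0,0,0],[0,0,0],[0,0,0],[0,0,0],[0,0,0]]' --gripper '[-0.3,-0.2,0,0.2,0.4,0.4]'

```text
time_s: 22.88
tool_pos: [0.5447, -0.0058, 0.029]
tool_rot: [180.0, -0.0, 78.1]
force: [0.3, 0.8, 0.4]
grip_width: 0.0592
grasp_force: 0.0
```

step_arm --delta_pos '[[0,0,-0.1],[0,0,-0.25],[0,0,-0.5],[0,0,-0.727],[0,0,-0.727],[0,0,-0.727]]' --rot '[[0,0,0],[0,0,0],[0,0,0],[0,0,0],[0,0,0],[0,0,0]]' --gripper '[0.4,0.4,0.4,0.4,0.4,0.4]'

```text
time_s: 23.62
tool_pos: [0.5445, -0.0058, 0.1748]
tool_rot: [180.0, -0.0, 78.1]
force: [0.5, 0.7, -0.4]
grip_width: 0.0609
grasp_force: 0.0
```

step_arm --delta_pos '[[0.167,-0.182,0],[0.167,-0.182,0],[0.167,-0.182,0],[0.167,-0.182,0]]' --rot '[[0,0,-0.015],[0,0,-0.015],[0,0,-0.015],[0,0,-0.015]]' --gripper '[0.4,0.4,0.4,0.4]'

```text
time_s: 24.12
tool_pos: [0.516, 0.0333, 0.174]
tool_rot: [-180.0, 0.1, 79.3]
force: [0.1, -0.2, 0.5]
grip_width: 0.0607
grasp_force: 0.0
```

Run:
```python
from h import *
import pickle
print(st())
w=shot('wrist');b=pickle.load(open('w2.pkl','rb'));t=shot('top');s=shot('scene')
c=np.hstack([cv2.resize(w['img'],(400,300)),cv2.resize(b['img'],(400,300))])
x=np.hstack([cv2.resize(t['img'],(400,300)),cv2.resize(s['img'],(400,300))])
cv2.imwrite('pics/m7.png',np.vstack([c,x])[:,:,::-1])
for u in (348,349): print(u,[int(t['img'][v,u].mean()) for v in range(198,215)])
```

```text
{'time_s': 24.125, 'tool_pos': [0.516, 0.0333, 0.174], 'tool_rot': [-179.984, 0.0567, 79.3068], 'force': [0.0895, -0.2314, 0.4766], 'grip_width': 0.0607, 'grasp_force': 0.0, 'qpos': [-42.8843, 4.5135, 38.1919, 107.5723, -2.9349, 68.9333, -14.4149]}
348 [194, 194, 194, 194, 192, 193, 191, 179, 90, 36, 82, 199, 208, 163, 108, 101, 86]
349 [194, 193, 193, 192, 194, 194, 190, 158, 78, 43, 86, 196, 205, 143, 105, 103, 87]
```

View pics/m7.png

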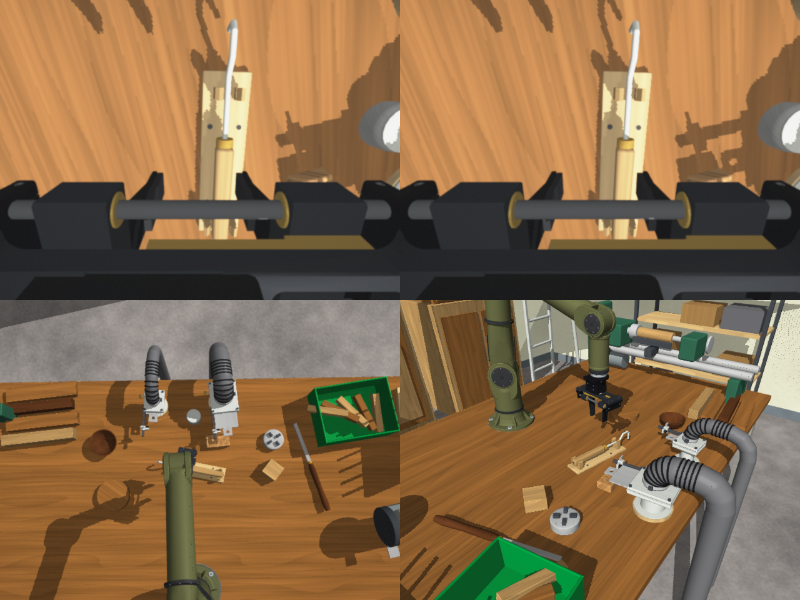

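The hook lies in its rest exactly as before (pin at (233,27) in both wrist views). The slide is out against its stop, and everything else is where it was.

```bash
python3 -c "
from cell import env
print(env.sign_off())"
```

```text
the job is handed in; nothing more can be done
None
```

The job is handed in: the large gate's slide rests against its rubber stop (last pull about 9 N, roughly 0.8 mm of squash), the hook is back in its rest as found, and the other things on the bench look undisturbed in the final views.

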